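# Open the bottle carrier's gate and hold it wide

## Task

Get the sample bottle carrier ready for unloading. First push the headed hinge pin, which has crept up, down until its head seats on the hinge. Then release the gate's two catches by squeezing each one's two posts fully together, first the catch nearer the gate's free end and after it the catch nearer the hinge. Finally swing the gate, which has an upright handle, past its detent to nearly a right angle, and finish while still holding it wide open; do not let go, for a spring would shut it. Do not knock over the bottles in the carrier.

Things in the scene. Friction and masses are not known exactly. Their poses are not given: they have to be found in the camera images.
- carrier: White metal carrier for bottles, screwed to the bench: floor 125 x 200 mm, along its front a deck 48 mm deep, top 146 mm above the bench. Origin on the bench under the deck's front, half-way along it; x points to the carrier's back, away from the gate; y along the front from the hinge end (-y) to the gate's free end (+y). Place and yaw vary.
- pin_top (a point): Centre of the flat top of the headed steel hinge pin (upright; head 15 mm across and 12 mm tall, shank 8 mm) on the gate's hinge axis. At joint value 0 it stands 176 mm above the bench, seated 152 mm. It lies at x -18, y -94 mm in the carrier's frame.
- hinge_pin (a joint): How far the hinge pin is pushed down, m: 0 = 24 mm proud, 0.024 = head seated on the knuckle (hard stop); it slides stiffly, about 5 N, and stays where it is left. Starts at 0 to 0.006.
- end_catch_mid (a point): Half-way between the two upright posts of the catch nearer the gate's free end, 170 mm above the bench, carrier's axes. Posts 10 mm round, tops at 187 mm, 18.5 mm to either side along y: steel at +y fixed, grey at -y moves towards it by 12 mm in a slight arc. Over their outsides 47 mm, squeezed about 35. Levers below reach up to 155 mm.
- end_catch (a joint): Turn of that catch's claw, rad: 0 = latched, 0.5 = fully squeezed (hard stop); needs about 4 N at the post, stays where it is left. It hooks the gate and also blocks the other catch until it has been squeezed.
- hinge_catch_mid (a point): Likewise for the catch nearer the hinge: half-way between its two posts, 170 mm above the bench, axes as the carrier's. Posts 18.5 mm to either side along y: steel at +y fixed, grey at -y slides towards it by 14 mm. Over their outsides 47 mm, squeezed 33 mm.
- hinge_catch (a joint): Travel of that catch's sliding plate, m: 0 = latched, 0.014 = fully squeezed (hard stop); needs about 4 N, stays where it is left.
- handle_mid (a point): On the axis of the gate's upright grey handle, a round rod 14 mm across, top at 188 mm: this point is 170 mm above the bench, 98 mm from the hinge axis; its axes turn with the gate. Fingertips no lower than 145 mm keep clear of the gate's lugs (141 mm). With the gate shut it lies at x -45, y 0 mm in the carrier's frame.
- gate_hinge (a point): Point on the gate's upright hinge axis, 170 mm above the bench, axes as the carrier's.
- gate (a joint): Swing of the gate about the upright hinge, rad: 0 = shut, grows anticlockwise seen from above (free end moving away from the bottles), stop at 1.65. A spring pulls it shut, about 5 N at the handle when wide; a spring detent resists from about 0.5 to 1.0 (about 8 N at the handle in all). Let go, it falls back to the detent or shuts.
- bottle_a_mid (a point): Centre, half-way up, of a clear sample bottle 58 mm across and 128 mm tall that stands in the carrier, towards the gate's free end; z is its upright axis.
- bottle_b_mid (a point): Centre, half-way up, of the like bottle towards the hinge end.
Not all that is in view belongs to the job. Leave any black look-alike of the part that bears bottle_b_mid alone. What is shaped like the part that bears bottle_a_mid but yellow is not meant.

How it is judged:
By the outcome, as a careful person would: the job done as asked, in the order asked, and still so for the second after the job is handed in, while the arm keeps its last pose, push and grip.
It also fails if it takes over 58 s, if anything falls off the work surface, if the arm or the gripper's body presses on something with over 40 N, if the wrist force passes 120 N, or if a joint passes its speed limit or range.

## Robot

A 7-joint arm with a two-finger parallel gripper is mounted at the origin on the work surface; the furniture and walls round the work are solid. World frame = base frame: x ahead of the robot, y to its left, z up, the work surface at z = 0. Lengths are in m, angles in degrees, forces in N, time in s.
With the tool pointing down it reaches from about 0.425 to 0.875 m from the base axis. Payload 4.7 kg.
Tool frame: the origin (TCP) lies at the centre of the arm's flange, where the gripper is bolted on; the fingertips stand 182 mm ahead of it and the grasp point (between the pads) lies 164 mm ahead of it; z points along the fingers, y is the line along which they close (so a half turn about z gives the same grasp; the last joint's range is limited). The gripper opens to 87 mm and grips with 3 to 60 N. Pads are 19 mm wide; open, the fingers measure 117 mm over their backs; the gripper's body (75 mm by 190 mm) begins 51 mm behind the grasp point.
Start: joints at [65.323, 18.392, -4.016, 83.108, 1.295, 78.541, -3.26], TCP at [0.28, -0.587, 0.405] pointing down, gripper open.
Joint ranges: [-163.93, 163.93], [-17.29, 119.83], [-79.2, 71.16], [3.27, 140.29], [-89.18, 269.18], [5.43, 117.66], [-154.24, 154.24]. Speed limits (degrees/s): [147.25, 147.25, 180, 180, 180, 180, 180].

## Interface

Orientations are given as [roll, pitch, yaw] about the fixed x, y, z axes, in that order (R = Rz(yaw) Ry(pitch) Rx(roll)).
In Python, from cell import env gives the robot as it stands. The module is installed in compiled form; this text tells all that it offers.
- The arm moves only by the tool step_arm, never from a script. Its argument "steps" is one flat list of numbers, 5 for each row, row after row: the opening, from 0 (shut) to 1 (fully open), then the shift along the tool's x, y, z in mm, then the turn about the tool's z in degrees. In form: [grip, dx, dy, dz, roll, grip, dx, dy, dz, roll, ...]. A call has 1 to 12 rows; each row shifts and turns the commanded pose from where the row before left it, along the tool's axes as they then stand; what a row does not reach is not made up. A row lasts 1/8 s, in which the tool goes at most 62.5 mm and 10.7 degrees, less where a joint would pass 70% of its speed; a pose out of reach is approached as far as the arm can. A call with a gripper value outside its range is refused whole. The fingers move at their own pace and stop on an object; "grip_force" is the grip in N (left out, the last holds). Time passes only in rows, so rows that do not move let the fingers close. It gives the time, the measured TCP pose, the force, the opening and the grip force at its end, in the units of the state.
- env.get_obs(): the state, without advancing time (a new reading comes with each control period).
- env.read_camera(name): name is "scene" or "top" or "wrist"; returns a dict with "image" (480x640x3 uint8, red, green, blue), "camera_matrix" (3x3 intrinsics, pixels), "R" (3x3) and "t" (3): a world point X has camera coordinates R X + t. Camera axes: x right, y down, z forward; pixel columns grow to the right and rows downward; lengths in m; the calibration is good to about 2 mm. A picture is of the moment at which its call begins. There is no depth.
- env.sign_off(): hands the job in; it is judged then, once.
The state is a dict: "time_s": time; "qpos": joint angles; "joint_velocities": joint speeds; "effort": joint torques, N m; "tool_pos": TCP position; "tool_rot": TCP orientation; "force": force on the tool from outside, world axes, zero at the start; "wrist_torque": the same for the moment, N m; "grip_width": finger opening in m; "grasp_force": force on a finger pad.
Only numpy, scipy, OpenCV 4.12 (cv2) and the standard library are available. Lean on these libraries where they do the work, as an engineer would, in place of code of your own. Each camera call takes 0.05 s, during which the arm holds its last target. There are 200 camera calls.

## Working session

There is one attempt and no reset: what is moved stays moved. The work goes in short steps, Python scripts to look and compute and a tool call to move; the robot and the scene stay as the last step left them, time stands still between calls to the robot, and variables do not carry over. Pictures are saved under pics/ and viewed, at most 10 in all, crops included, and the job is handed in when it is done.

Besides the shell and the picture viewer there is one more tool, called after "Emit:" by a JSON object that holds its "name" and its "arguments". step_arm: Moves the arm, as the interface text tells. Its arguments: {"type":"object","properties":{"steps":{"type":"array","items":{"type":"number"}},"grip_force":{"type":"number"}},"required":["steps"]}

```bash
mkdir -p pics; python3 - <<'E'
from cell import env
import cv2,numpy as np
o=env.get_obs();print(o)
for n in("scene","top"):
    c=env.read_camera(n);cv2.imwrite(f"pics/{n}0.png",c["image"][:,:,::-1]);np.savez(f"{n}0.npz",**c)
    print(n,c["camera_matrix"].tolist(),c["R"].round(4).tolist(),c["t"].tolist())
E
```

```text
{'time_s': 0.0, 'qpos': array([65.32193238, 18.43810443, -4.01507281, 83.17649594,  1.29690473,
       78.54029131, -3.26026184]), 'joint_velocities': array([ 0.04501764,  0.10829136,  0.01669955, -0.00522842,  0.07634519,
       -0.0235822 ,  0.03820545]), 'effort': array([-9.09007031e-05, -4.91289282e+01, -4.04202528e-01, -3.12525308e+01,
       -6.39335182e-02,  4.35924833e-02,  1.60478262e-04]), 'tool_pos': array([ 0.27955655, -0.58657377,  0.40365799]), 'tool_rot': array([-1.79890458e+02,  7.84056200e-03,  2.54875431e+01]), 'force': array([-0.54489222,  0.68227812,  1.0035391 ]), 'wrist_torque': array([ 0.01019217,  0.00208095, -0.06277977]), 'grasp_force': 0.0, 'grip_width': 0.08716250054950009}
scene [[441.6046971357671, 0.0, 314.7472333361421], [0.0, 441.6046971357671, 242.5339639289456], [0.0, 0.0, 1.0]] [[0.9654, 0.2607, -0.002], [0.1891, -0.7058, -0.6827], [-0.1794, 0.6587, -0.7307]] [-0.39038402694907687, -0.23661588305561304, 1.261174103844766]
top [[554.5969917193693, 0.0, 322.30142619131664], [0.0, 554.5969917193693, 243.10167191578591], [0.0, 0.0, 1.0]] [[-0.437, -0.8993, -0.014], [-0.7742, 0.3841, -0.5031], [0.4578, -0.209, -0.8641]] [-0.11683250693042309, 0.5755537246647289, 0.652224136833828]
```

View pics/scene0.png

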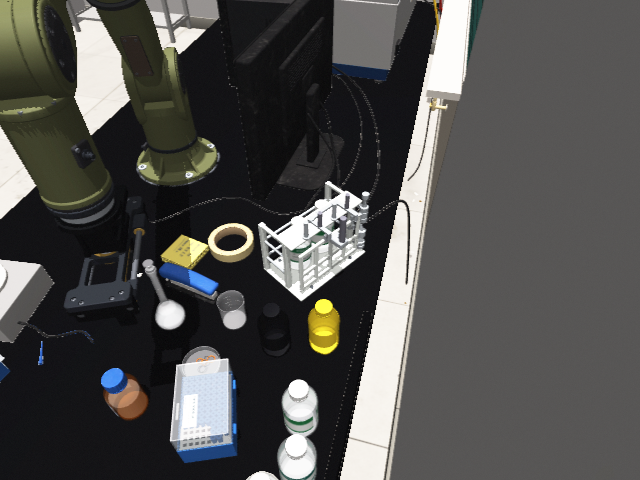

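View pics/top0.png

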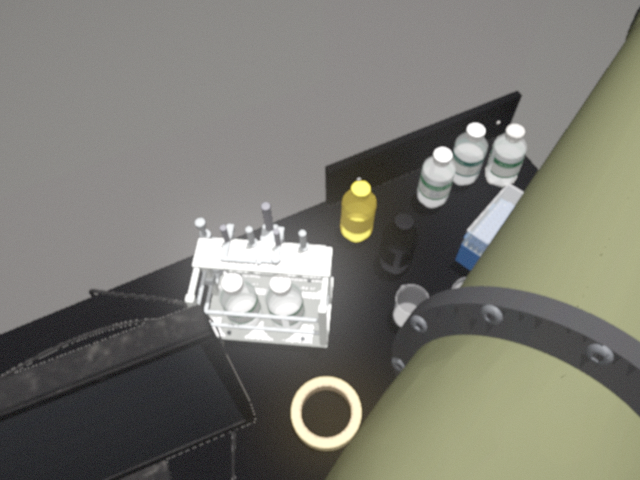

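Top view: headed pin ≈(201,225), hinge-catch posts ≈(225,233),(250,235), end-catch posts ≈(277,238),(302,238), and handle ≈(267,210). The clear bottles in the carrier are ≈(238,295),(284,295). Look-alikes are a yellow bottle (358,212), a black bottle (398,245) and loose clear bottles (435,180),(470,155),(505,155). I'm checking this with a close crop.

```bash
cat > h.py <<'E'
import cv2,numpy as np
def ray(c,uv,z):
    K,R,t=c["camera_matrix"],c["R"],c["t"]
    d=R.T@np.linalg.inv(K)@np.array([uv[0],uv[1],1.]);o=-R.T@t
    return o+d*(z-o[2])/d[2]
def proj(c,X):
    p=c["camera_matrix"]@(c["R"]@np.asarray(X)+c["t"]);return p[:2]/p[2]
E
python3 - <<'E'
from h import *
t=cv2.imread("pics/top0.png")[185:355,175:345];s=cv2.imread("pics/scene0.png")[170:300,250:390]
a=cv2.resize(t,None,fx=3.5,fy=3.5,interpolation=cv2.INTER_CUBIC)
cv2.imwrite("pics/ct.png",a)
c=np.load("top0.npz")
for n,uv,z in[("pin",(201,222),.174),("h1",(225,227),.187),("h2",(250,229),.187),("e1",(277,232),.187),("e2",(302,233),.187),("hd",(267,206),.188)]:print(n,ray(c,uv,z).round(4))
E
```

```text
pin [ 0.565  -0.2115  0.174 ]
h1 [ 0.5329 -0.2387  0.187 ]
h2 [ 0.514  -0.2692  0.187 ]
e1 [ 0.4925 -0.3014  0.187 ]
e2 [ 0.4754 -0.3322  0.187 ]
hd [ 0.5387 -0.3059  0.188 ]
```

View pics/ct.png

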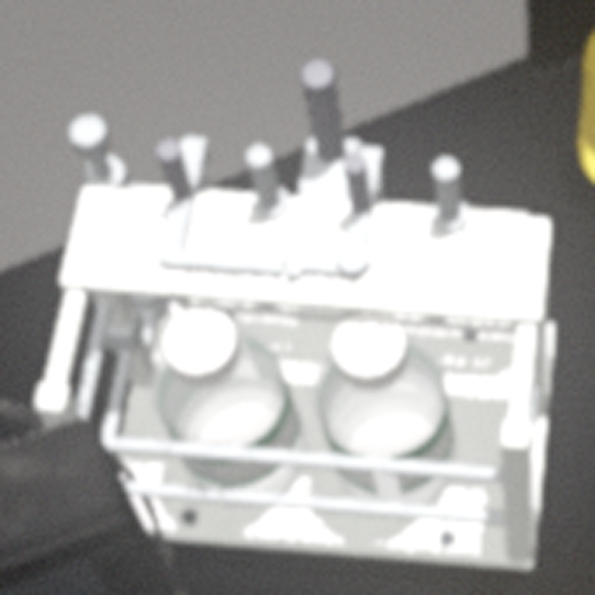

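The crop confirms the layout: pin (88,130), grey/steel hinge-catch posts (168,150)/(259,155), grey/steel end-catch posts (355,157)/(446,168), handle (318,72), with two clear bottles behind. Next I'll fit the carrier pose and check the wall clearance.

```bash
python3 - <<'E'
from h import *
from scipy.optimize import least_squares
c=np.load("top0.npz");s=np.load("scene0.npz")
P={n:ray(c,(175+u/3.5,185+v/3.5),z) for n,u,v,z in[("pin",88,130,.173),("h1",168,148,.187),("h2",259,153,.187),("e1",355,155,.187),("e2",446,166,.187),("hd",318,72,.188)]}
def f(p):
    cs,sn=np.cos(p[2]),np.sin(p[2]);R=np.array([[cs,-sn],[sn,cs]]);C=lambda n:(P[n][:2]-p[:2])@R
    d=[C("pin")-[-.018,-.094],C("hd")-[-.045,0],C("h2")-C("h1")-[0,.037],C("e2")-C("e1")-[0,.037]]
    return np.concatenate(d)
r=least_squares(f,[.5,-.29,2.6]);p=r.x;print(p[:2].round(4),np.degrees(p[2]).round(2),(r.fun*1e3).round(1))
cs,sn=np.cos(p[2]),np.sin(p[2]);R=np.array([[cs,-sn],[sn,cs]])
for n in P:print(n,P[n].round(4),((P[n][:2]-p[:2])@R*1e3).round(1), proj(s,P[n]).round(0))
for uv in[(405,205),(375,300),(350,440)]:X=ray(s,uv,0);print("edge",X.round(3),((X[:2]-p[:2])@R).round(3))
for uv in[(20,325),(150,270)]:X=ray(c,uv,0);print("edgetop",X.round(3),((X[:2]-p[:2])@R).round(3))
E
```

```text
[ 0.5015 -0.2809] 148.3 [ 0.3  0.  -0.3 -0.  -1.   0.1  1.8  0.1]
pin [ 0.566  -0.2103  0.173 ] [-17.7 -94. ] [365. 194.]
h1 [ 0.5337 -0.236   0.187 ] [ -3.8 -55.1] [347. 194.]
h2 [ 0.5151 -0.2681  0.187 ] [ -4.8 -18. ] [334. 202.]
e1 [ 0.497  -0.3025  0.187 ] [-7.4 20.7] [320. 213.]
e2 [ 0.476  -0.3331  0.187 ] [-5.7 57.8] [305. 221.]
hd [ 0.5401 -0.3047  0.188 ] [-45.3  -0. ] [342. 217.]
edge [ 0.65  -0.025  0.   ] [ 0.008 -0.296]
edge [ 0.627 -0.338  0.   ] [-0.136 -0.017]
edge [ 0.635 -0.629  0.   ] [-0.297  0.226]
edgetop [0.628 0.119 0.   ] [ 0.103 -0.407]
edgetop [ 0.631 -0.104 -0.   ] [-0.018 -0.219]
```

```bash
cat >> h.py <<'E'
def delta(o,X,yaw):
    "turn (deg about tool z), shift in tool axes mm if turning first, if shifting first"
    y0=o["tool_rot"][2];d=np.asarray(X)-o["tool_pos"];turn=-((yaw-y0+180)%360-180)
    g=lambda y:(np.array([np.cos(y)*d[0]+np.sin(y)*d[1],np.sin(y)*d[0]-np.cos(y)*d[1],-d[2]])*1e3).round(1)
    return round(turn,1),g(np.radians(yaw)),g(np.radians(y0))
C0=np.array([.5015,-.2809]);YAW=148.3
def W(x,y,z):
    a=np.radians(YAW);return np.array([C0[0]+np.cos(a)*x-np.sin(a)*y,C0[1]+np.sin(a)*x+np.cos(a)*y,z])
E
python3 - <<'E'
from h import *
from cell import env
s=np.load("scene0.npz");c=np.load("top0.npz")
for uv in[(265,200),(240,180),(345,140),(313,168)]:print("mon",ray(s,uv,0).round(3))
for uv in [(208,308),(255,412)]:print("montop",ray(c,uv,0).round(3),ray(c,uv,.35).round(3))
o=env.get_obs();print(delta(o,W(-.018,-.094,.42),-31.7))
print(W(-.018,-.094,0),W(-.0055,.0455,0),W(-.0055,-.03,0),W(-.045,0,0))
E
```

```text
mon [ 0.298 -0.1   -0.   ]
mon [ 0.205 -0.04   0.   ]
mon [0.439 0.219 0.   ]
mon [0.383 0.062 0.   ]
montop [ 0.519 -0.17   0.   ] [ 0.345 -0.178  0.35 ]
montop [ 0.327 -0.175  0.   ] [ 0.232 -0.181  0.35 ]
(np.float64(57.2), array([  46.2, -470.7,  -16.2]), array([ 420.6, -216.3,  -16.2]))
[ 0.56620894 -0.21038225  0.        ] [ 0.4822705 -0.322502   0.       ] [ 0.52194361 -0.25826576  0.        ] [ 0.5397865  -0.30454622  0.        ]
```

```bash
python3 - <<'E'
from h import *
s=np.load("scene0.npz");c=np.load("top0.npz")
M=lambda c:c["camera_matrix"]@np.c_[c["R"],c["t"]]
for a,b in[((255,412),(263,197)),((255,412),(330,122)),((201,222),(365,195))]:
    X=cv2.triangulatePoints(M(c),M(s),np.float64(a),np.float64(b)).ravel();X=X[:3]/X[3];print(X,proj(c,X),proj(s,X))
for z in(.05,.1,.2,.3,.4,.5):print(z,ray(c,(255,412),z).round(3),proj(s,ray(c,(255,412),z)).round(),ray(c,(208,308),z).round(3),proj(s,ray(c,(208,308),z)).round())
E
```

```text
[ 0.313968   -0.17246058  0.06914528] [250.54618565 409.3195542 ] [258.58193345 198.9450385 ]
[ 0.34753783 -0.14948215  0.23217534] [203.47454059 357.37608973] [270.00683975 136.29877553]
[ 0.56739722 -0.21158263  0.1705083 ] [201.00232663 222.00183604] [365.00282301 194.99813069]
0.05 [ 0.313 -0.176  0.05 ] [258. 206.] [ 0.494 -0.171  0.05 ] [333. 218.]
0.1 [ 0.299 -0.177  0.1  ] [251. 189.] [ 0.469 -0.172  0.1  ] [323. 200.]
0.2 [ 0.272 -0.179  0.2  ] [234. 152.] [ 0.42  -0.175  0.2  ] [300. 161.]
0.3 [ 0.245 -0.181  0.3  ] [214. 108.] [ 0.37  -0.177  0.3  ] [274. 116.]
0.4 [ 0.218 -0.182  0.4  ] [190.  57.] [ 0.32  -0.179  0.4  ] [243.  63.]
0.5 [ 0.191 -0.184  0.5  ] [163.  -3.] [ 0.271 -0.182  0.5  ] [207.   1.]
```

Emit:
{"name": "step_arm", "arguments": {"steps": [0.5,42,-21.6,-1.6,0,0.5,42,-21.6,-1.6,0,0.5,42,-21.6,-1.6,0,0.5,42,-21.6,-1.6,0,0.5,42,-21.6,-1.6,0,0.5,42,-21.6,-1.6,0,0.5,42,-21.6,-1.6,0,0.5,42,-21.6,-1.6,0,0.2,42,-21.6,-1.6,0,0,42,-21.6,-1.6,0,0,0,0,0,10,0,0,0,0,10], "grip_force": 10}}

```text
time_s: 1.6
tool_pos: [0.5662, -0.2102, 0.4201]
tool_rot: [-180.0, 0.1, 5.3]
force: [-1.6, -1.0, -0.9]
grip_width: 0.0116
grasp_force: 0.0
```

Emit:
{"name": "step_arm", "arguments": {"steps": [0,0,0,0,10,0,0,0,0,10,0,0,0,0,10,0,0,0,0,7.2,0,0,0,0,0]}}

```text
time_s: 2.22
tool_pos: [0.5657, -0.211, 0.4202]
tool_rot: [180.0, 0.0, -31.6]
force: [0.8, -0.1, -0.8]
grip_width: 0.0002
grasp_force: 0.0
```

```bash
python3 - <<'E'
from h import *
from cell import env
c=env.read_camera("wrist");np.savez("w1.npz",**c);cv2.imwrite("pics/w1.png",c["image"][:,:,::-1])
o=env.get_obs();print(o["tool_pos"],o["tool_rot"],o["force"],o["qpos"].round(1),o["grip_width"]);print(delta(o,W(-.018,-.094,.37),-31.7))
for n,x,y,z in[("pin",-18,-94,173),("h1",-5.4,-55,187),("h2",-5.4,-18,187),("e1",-5.4,20.8,187),("e2",-5.4,57.8,187),("hd",-45,0,188)]:print(n,proj(c,W(x/1e3,y/1e3,z/1e3)).round())
E
```

```text
[ 0.56575842 -0.21100432  0.42034464] [ 1.79984063e+02  3.87971658e-02 -3.15741351e+01] [ 0.24762212 -0.43560376  0.40200966] [  30.6   13.1  -14.9   88.4    3.4   79.1 -106.2] 0.00018163726544510964
(np.float64(0.1), array([ 0.1, -0.8, 50.3]), array([ 0.1, -0.8, 50.3]))
pin [322. 255.]
h1 [389. 284.]
h2 [453. 284.]
e1 [520. 284.]
e2 [585. 284.]
hd [493. 217.]
```

View pics/w1.png

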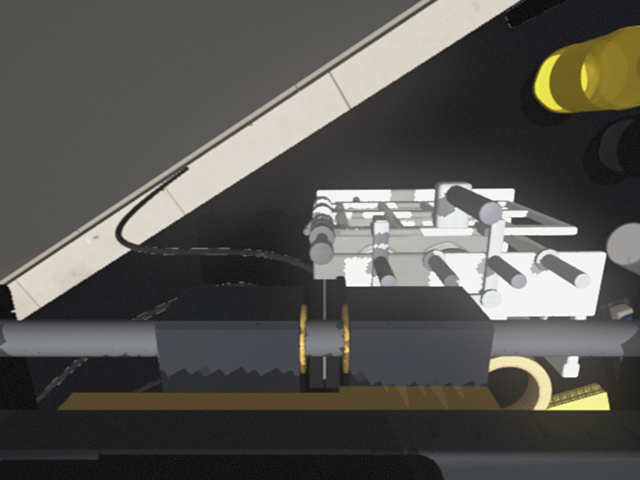

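Wrist view: pin head (321,250), post tops (388,281),(449,281),(517,279),(582,278), handle top (490,211). All lie within about 2 mm of the fit. I still need to know where the strip and grey area beyond the bench edge stand.

```bash
python3 - <<'E'
from h import *
s=np.load("scene0.npz");w=np.load("w1.npz")
for nm,a,b in[("grey",(400,400),(245,125)),("edge",(358,400),(270,155))]:
    for z in(.4,.2,0,-.2,-.4,-.6,-.8,-1):print(nm,z,ray(s,a,z)[0].round(3),ray(w,b,z)[0].round(3))
for n,z,uv in[("pin",.173,(321,250)),("h1",.187,(388,281)),("h2",.187,(449,281)),("e1",.187,(517,279)),("e2",.187,(582,278)),("hd",.188,(490,211))]:
    a=np.radians(148.3);d=ray(w,uv,z)[:2]-C0;print(n,(1e3*np.array([d@[np.cos(a),np.sin(a)],d@[-np.sin(a),np.cos(a)]])).round(1))
E
```

```text
grey 0.4 0.675 0.629
grey 0.2 0.691 0.65
grey 0 0.706 0.671
grey -0.2 0.721 0.691
grey -0.4 0.736 0.712
grey -0.6 0.752 0.733
grey -0.8 0.767 0.754
grey -1 0.782 0.775
edge 0.4 0.641 0.629
edge 0.2 0.638 0.632
edge 0 0.634 0.634
edge -0.2 0.631 0.636
edge -0.4 0.627 0.639
edge -0.6 0.624 0.641
edge -0.8 0.62 0.644
edge -1 0.616 0.646
pin [-21.4 -94.4]
h1 [ -7.2 -55.8]
h2 [ -7.2 -20.6]
e1 [-8.5 18.4]
e2 [-9.1 55.7]
hd [-48.5  -2.2]
```

Emit:
{"name": "step_arm", "arguments": {"steps": [0,1.5,-1,30,0,0,0,0,28,0,0,0,0,7,0,0,0,0,6,0,0,0,0,5,0,0,0,0,5,0,0,0,0,3,0,0,0,0,0,0]}}

```text
time_s: 3.28
tool_pos: [0.5677, -0.211, 0.3374]
tool_rot: [180.0, -0.0, -31.7]
force: [-3.6, 0.5, 4.9]
grip_width: 0.0003
grasp_force: 2.2
```

Emit:
{"name": "step_arm", "arguments": {"steps": [0,0,0,2,0,0,0,0,2,0,0,0,0,1,0,0,0,0,0,0]}}

```text
time_s: 3.78
tool_pos: [0.5678, -0.211, 0.3345]
tool_rot: [180.0, -0.1, -31.7]
force: [-5.7, 2.0, 16.3]
grip_width: 0.0005
grasp_force: 7.9
```

Emit:
{"name": "step_arm", "arguments": {"steps": [0,0,0,2,0,0,0,0,0,0]}}

```text
time_s: 4.03
tool_pos: [0.5678, -0.2109, 0.3344]
tool_rot: [180.0, -0.1, -31.7]
force: [-10.1, 3.5, 23.6]
grip_width: 0.0008
grasp_force: 11.9
```

Emit:
{"name": "step_arm", "arguments": {"steps": [0,0,0,-30,0,0,0,0,-40,0,0.76,0,20,-21,0,0.76,-5,40,0,0,0.76,-5,40,0,0,0.76,-3,39,0,0,0.76,0,0,0,0]}}

```text
time_s: 4.9
tool_pos: [0.4812, -0.3263, 0.4201]
tool_rot: [179.9, -0.0, -32.1]
force: [0.5, 0.5, -0.2]
grip_width: 0.0424
grasp_force: 0.0
```

```bash
python3 - <<'E'
from h import *
from cell import env
c=env.read_camera("wrist");np.savez("w2.npz",**c);cv2.imwrite("pics/w2.png",c["image"][:,:,::-1])
o=env.get_obs();print(o["tool_pos"],o["tool_rot"],o["force"],o["grip_width"]);print(delta(o,W(-.0065,.044,.345),-31.7))
for n,x,y,z in[("pin",-18,-94,152),("h1",-5.4,-55,187),("h2",-5.4,-18,187),("e1",-5.4,20.8,187),("e2",-5.4,57.8,187),("hd",-45,0,188)]:print(n,proj(c,W(x/1e3,y/1e3,z/1e3)).round())
E
```

```text
[ 0.4827544  -0.32403754  0.42016564] [ 1.79988054e+02 -3.27851771e-02 -3.19111487e+01] [0.17455789 0.90816819 0.32087424] 0.04662823251768294
(np.float64(-0.2), array([-0.2, -2.6, 75.2]), array([-0.2, -2.6, 75.2]))
pin [100. 231.]
h1 [139. 267.]
h2 [204. 267.]
e1 [272. 266.]
e2 [337. 266.]
hd [230. 198.]
```

View pics/w2.png

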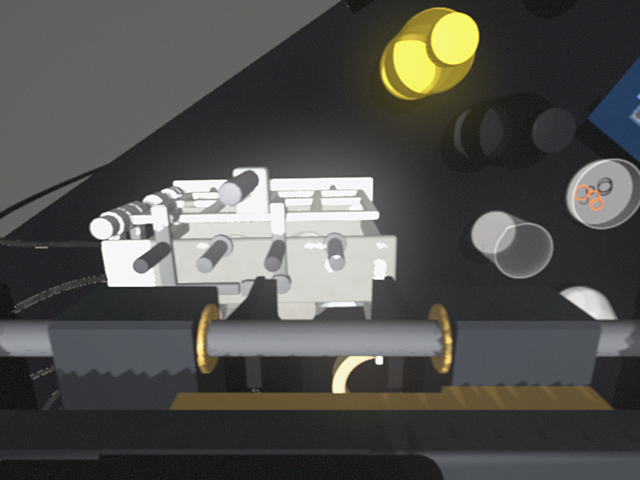

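Emit:
{"name": "step_arm", "arguments": {"steps": [0.76,0,0,0,0,0.76,0,0,0,0,0.76,0,0,0,0,0.76,0,0,0,0]}}

```text
time_s: 5.45
tool_pos: [0.4838, -0.322, 0.4207]
tool_rot: [180.0, -0.0, -31.7]
force: [0.4, 0.4, -0.5]
grip_width: 0.0657
grasp_force: 0.0
```

```bash
python3 - <<'E'
from h import *
from cell import env
o=env.get_obs();print(delta(o,W(-.007,.045,.345),-31.7),o["grip_width"])
E
```

```text
(np.float64(0.0), array([ 0.4,  0.7, 75.7]), array([ 0.4,  0.7, 75.7])) 0.06565395610147434
```

Emit:
{"name": "step_arm", "arguments": {"steps": [0.76,0,0.5,20,0,0.76,0,0,20,0,0.76,0,0,15,0,0.76,0,0,10,0,0.76,0,0,10,0,0.76,0,0,0,0], "grip_force": 15}}

```text
time_s: 6.2
tool_pos: [0.4831, -0.3228, 0.3451]
tool_rot: [180.0, 0.1, -31.7]
force: [-0.1, 0.4, -0.3]
grip_width: 0.0659
grasp_force: 0.0
```

Emit:
{"name": "step_arm", "arguments": {"steps": [0.3,0,0,0,0,0.3,0,0,0,0,0.3,0,0,0,0,0.3,0,0,0,0,0.3,0,0,0,0,0.3,0,0,0,0]}}

```text
time_s: 6.95
tool_pos: [0.4836, -0.3231, 0.3463]
tool_rot: [180.0, -0.1, -31.7]
force: [2.5, -0.8, 0.6]
grip_width: 0.0337
grasp_force: 15.0
```

Emit:
{"name": "step_arm", "arguments": {"steps": [0.25,0,0,0,0,0.25,0,0,0,0,0.25,0,0,0,0], "grip_force": 25}}

```text
time_s: 7.32
tool_pos: [0.4835, -0.3232, 0.3462]
tool_rot: [180.0, -0.1, -31.7]
force: [3.9, -1.5, 2.1]
grip_width: 0.0325
grasp_force: 25.0
```

Emit:
{"name": "step_arm", "arguments": {"steps": [0.76,0,0,0,0,0.76,0,0,0,0,0.76,0,0,0,0,0.76,0,0,0,0,0.76,0,0,-30,0,0.76,0,0,-35,0,0.76,0,-35,0,0,0.76,0,-40,0,0,0.76,0,0,0,0,0.76,0,0,0,0,0.76,0,0,0,0]}}

```text
time_s: 8.7
tool_pos: [0.522, -0.2604, 0.4106]
tool_rot: [180.0, 0.0, -31.8]
force: [-1.0, 0.0, -0.3]
grip_width: 0.0662
grasp_force: 0.0
```

```bash
python3 - <<'E'
from h import *
from cell import env
c=env.read_camera("wrist");np.savez("w3.npz",**c);cv2.imwrite("pics/w3.png",c["image"][:,:,::-1][100:400,100:560])
o=env.get_obs();print(delta(o,W(-.007,-.030,.345),-31.7),o["grip_width"])
for n,x,y,z in[("pin",-18,-94,152),("h1",-7,-55,187),("h2",-7,-18,187),("e1",-7,20.8,187),("e2",-7,57.8,187),("hd",-47,0,188)]:print(n,proj(c,W(x/1e3,y/1e3,z/1e3)).round()-100)
E
```

```text
(np.float64(-0.1), array([ 0.4, -1.8, 65.6]), array([ 0.3, -1.8, 65.6])) 0.06563312446820944
pin [117. 133.]
h1 [173. 169.]
h2 [241. 169.]
e1 [313. 169.]
e2 [381. 168.]
hd [277.  96.]
```

View pics/w3.png

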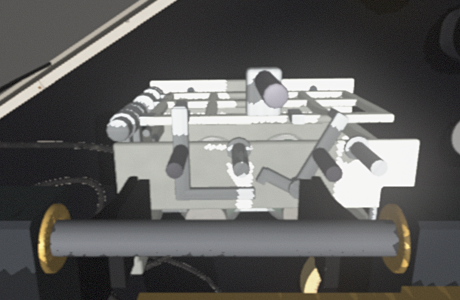

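The end catch is squeezed: its grey post has moved from the predicted 313 to 334 px, about 11.5 mm. The hinge-catch posts are at (176,170),(240,168) as predicted, the pin is down at (117,130), and the handle is at (273,95). Next I squeeze the hinge catch.

Emit:
{"name": "step_arm", "arguments": {"steps": [0.76,0,-1.5,20,0,0.76,0,0,20,0,0.76,0,0,15,0,0.76,0,0,10,0,0.76,0,0,0,0], "grip_force": 15}}

```text
time_s: 9.38
tool_pos: [0.5232, -0.2579, 0.3451]
tool_rot: [180.0, 0.1, -31.7]
force: [0.4, 0.3, 0.4]
grip_width: 0.0663
grasp_force: 0.0
```

Emit:
{"name": "step_arm", "arguments": {"steps": [0.3,0,0,0,0,0.3,0,0,0,0,0.3,0,0,0,0,0.25,0,0,0,0,0.25,0,0,0,0,0.25,0,0,0,0,0.25,0,0,0,0]}}

```text
time_s: 10.25
tool_pos: [0.5233, -0.2588, 0.3465]
tool_rot: [179.9, -0.1, -31.8]
force: [0.4, -1.9, 4.5]
grip_width: 0.0319
grasp_force: 15.0
```

Emit:
{"name": "step_arm", "arguments": {"steps": [0.25,0,0,0,0,0.25,0,0,0,0,0.25,0,0,0,0], "grip_force": 25}}

```text
time_s: 10.62
tool_pos: [0.5232, -0.2589, 0.3465]
tool_rot: [179.9, -0.1, -31.8]
force: [-1.0, -3.3, 4.7]
grip_width: 0.0316
grasp_force: 25.0
```

Emit:
{"name": "step_arm", "arguments": {"steps": [0.76,0,0,0,0,0.76,0,0,0,0,0.76,0,0,0,0,0.76,0,0,0,0,0.5,0,0,-30,0,0.5,0,0,-35,0,0.5,20,14,0,0,0.5,19.5,14.5,0,0,0.5,0,0,0,0,0.5,0,0,0,0,0.5,0,0,0,0]}}

```text
time_s: 12.0
tool_pos: [0.5422, -0.3016, 0.4108]
tool_rot: [-180.0, 0.0, -31.6]
force: [1.2, 0.6, 0.3]
grip_width: 0.0435
grasp_force: 0.0
```

```bash
python3 - <<'E'
from h import *
from cell import env
c=env.read_camera("wrist");np.savez("w4.npz",**c);cv2.imwrite("pics/w4.png",c["image"][:,:,::-1][100:400,100:560])
o=env.get_obs();print(delta(o,W(-.0465,-.001,.335),-31.7),o["grip_width"])
for n,x,y,z in[("pin",-18,-94,152),("h1",-7,-55,187),("h2",-7,-18,187),("e2",-7,57.8,187),("hd",-46.5,-1,188)]:print(n,proj(c,W(x/1e3,y/1e3,z/1e3)).round()-100)
E
```

```text
(np.float64(0.1), array([ 1. ,  2.6, 75.9]), array([ 1. ,  2.6, 75.9])) 0.04322585416575756
pin [ 84. 190.]
h1 [133. 233.]
h2 [198. 233.]
e2 [331. 233.]
hd [228. 168.]
```

View pics/w4.png

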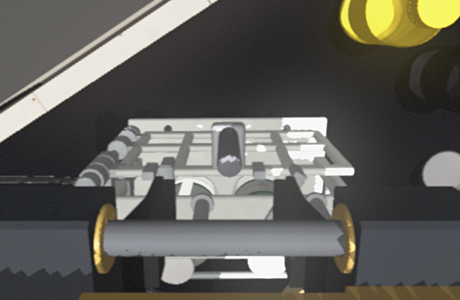

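The handle top is at (228,165), within 2 mm of the prediction, and it lies centred between the fingers. Descending to grip it.

Emit:
{"name": "step_arm", "arguments": {"steps": [0.5,2,2.5,20,0,0.5,0,0,20,0,0.5,0,0,20,0,0.5,0,0,15,0,0.5,0,0,0,0,0.1,0,0,0,0,0.1,0,0,0,0,0.1,0,0,0,0,0.1,0,0,0,0,0.1,0,0,0,0], "grip_force": 40}}

```text
time_s: 13.3
tool_pos: [0.5429, -0.3054, 0.3363]
tool_rot: [-180.0, -0.0, -31.7]
force: [1.3, 2.2, 2.0]
grip_width: 0.013
grasp_force: 40.0
```

```bash
python3 - <<'E'
from h import *
from cell import env
o=env.get_obs();a=np.radians(YAW);d=o["tool_pos"][:2]-C0
p=np.array([d@[np.cos(a),np.sin(a)],d@[-np.sin(a),np.cos(a)]])*1e3;print(p,o["grip_width"],o["grasp_force"],o["force"])
hx=p-np.array([-27,94.2])  # hinge in carrier frame, from the handle
print("hinge",hx);r=np.array([-27,94.2]);N=20
yaw=0;T=np.radians(88)
for k in range(1,N+1):  # tool axes (-cx, cy); yaw turns ccw 1.5 deg per row
    R=lambda t:np.array([[np.cos(t),-np.sin(t)],[np.sin(t),np.cos(t)]])
    dv=R(T*k/N)@r-R(T*(k-1)/N)@r;dv=R(-np.radians(1.5*(k-1)))@dv
    print(k,(-dv[0]).round(1),dv[1].round(1))
E
```

```text
[-48.0860574   -0.86222366] 0.012981792018403085 39.998100864031585 [1.31653747 2.17331818 1.9592417 ]
hinge [-21.0860574  -95.06222366]
1 7.1 -2.3
2 7.0 -2.7
3 6.9 -3.1
4 6.7 -3.4
5 6.5 -3.7
6 6.3 -4.1
7 6.1 -4.4
8 5.9 -4.7
9 5.6 -5.0
10 5.4 -5.3
11 5.1 -5.5
12 4.8 -5.8
13 4.5 -6.0
14 4.2 -6.2
15 3.9 -6.4
16 3.6 -6.6
17 3.2 -6.8
18 2.9 -7.0
19 2.5 -7.1
20 2.2 -7.2
```

Emit:
{"name": "step_arm", "arguments": {"steps": [0.1,7.1,-2.3,0,-1.5,0.1,7,-2.7,0,-1.5,0.1,6.9,-3.1,0,-1.5,0.1,6.7,-3.4,0,-1.5,0.1,6.5,-3.7,0,-1.5,0.1,0,0,0,0]}}

```text
time_s: 14.05
tool_pos: [0.5801, -0.3087, 0.3361]
tool_rot: [180.0, 0.1, -24.1]
force: [-4.6, 3.3, 5.4]
grip_width: 0.0131
grasp_force: 40.0
```

Emit:
{"name": "step_arm", "arguments": {"steps": [0.1,6.3,-4.1,0,-1.5,0.1,6.1,-4.4,0,-1.5,0.1,5.9,-4.7,0,-1.5,0.1,5.6,-5,0,-1.5,0.1,5.4,-5.3,0,-1.5,0.1,5.1,-5.5,0,-1.5,0.1,0,0,0,0]}}

```text
time_s: 14.92
tool_pos: [0.6215, -0.2956, 0.3361]
tool_rot: [179.8, 0.1, -15.2]
force: [-4.2, -1.1, 4.7]
grip_width: 0.0126
grasp_force: 40.0
```

Emit:
{"name": "step_arm", "arguments": {"steps": [0.1,4.8,-5.8,0,-1.5,0.1,4.5,-6,0,-1.5,0.1,4.2,-6.2,0,-1.5,0.1,3.9,-6.4,0,-1.5,0.1,3.6,-6.6,0,-1.5,0.1,0,0,0,0]}}

```text
time_s: 15.68
tool_pos: [0.6492, -0.2713, 0.3362]
tool_rot: [179.7, -0.2, -7.8]
force: [-0.7, -6.3, 3.1]
grip_width: 0.0129
grasp_force: 40.0
```

Emit:
{"name": "step_arm", "arguments": {"steps": [0.1,3.2,-6.8,0,-1.5,0.1,2.9,-7,0,-1.5,0.1,2.5,-7.1,0,-1.5,0.1,2.2,-7.2,0,-1.5,0.1,0,0,0,0,0.1,0,0,0,0]}}

```text
time_s: 16.42
tool_pos: [0.6636, -0.2463, 0.3363]
tool_rot: [179.5, -0.5, -1.9]
force: [5.4, -10.7, -1.2]
grip_width: 0.0126
grasp_force: 40.0
```

```bash
python3 - <<'E'
from h import *
from cell import env
o=env.get_obs();a=np.radians(YAW);d=o["tool_pos"][:2]-C0
p=np.array([d@[np.cos(a),np.sin(a)],d@[-np.sin(a),np.cos(a)]])*1e3-np.array([-21,-95]);print(p,np.hypot(*p),"gate deg",np.degrees(np.arctan2(p[1],p[0])-np.arctan2(94.2,-27)),o["grip_width"],o["grasp_force"],o["force"])
ims=[env.read_camera(n)["image"][:,:,::-1] for n in("top","scene","wrist")]
x=[ims[0][150:390,140:440],ims[1][130:330,220:480]]
cv2.imwrite("pics/f.png",np.hstack([cv2.resize(i,(400,400)) for i in x]))
E
```

```text
[-98.68699686 -19.62395928] 100.6191985973501 gate deg -274.7469936200157 0.012649838189323954 39.975505778566 [  5.41510392 -10.71764885  -1.21123021]
```

View pics/f.png

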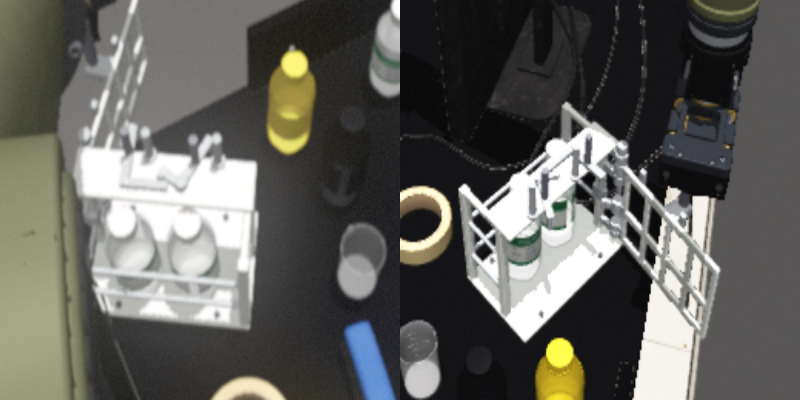

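The gate is at about 85°, both catches are squeezed, and both bottles are standing. One small nudge, then I hand in.

Emit:
{"name": "step_arm", "arguments": {"steps": [0.1,0.5,-4,0,0,0.1,0,0,0,0,0.1,0,0,0,0,0.1,0,0,0,0]}}

```text
time_s: 17.08
tool_pos: [0.6649, -0.2424, 0.3364]
tool_rot: [179.5, -0.6, -1.9]
force: [9.4, -10.8, -2.7]
grip_width: 0.0126
grasp_force: 40.0
```

```bash
python3 - <<'E'
from cell import env
o=env.get_obs();print(o["tool_pos"],o["force"],o["grasp_force"])
print(env.sign_off())
E
```

```text
[ 0.66487766 -0.24242011  0.33636279] [  9.40691562 -10.81003072  -2.70988351] 39.97950372286141
the job is handed in; nothing more can be done
None
```

I handed the job in at about 17 s. The hinge pin is seated, the end catch and then the hinge catch were squeezed, and the gate is held open at roughly 87° with both bottles still standing. The hand-in call gave no verdict.

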